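Set the session timer and start it

TASK

Get the desk session timer ready for the next client: with a fingertip, gently push the stub on its dial round until the dial's index line lines up with the long arrow-headed line of the scale ring, then press the round start button down and let it come back up. Push only, do not pinch or lift anything; leave the scale ring as it is set, the timer where it stands and the other things on the desk alone.

Things in the scene. Friction and masses are not known exactly. Their poses are not given: they have to be found in the camera images.
- timer: Loose white desk timer, 1.8 kg: box 220 (x) by 310 (y) by 34 mm high on a 3 mm desk mat. Origin at its underside below the dial's axis; box spans x -110..110, y -200..110 mm; z up. On the axis: flat aluminium scale ring, radius 104, top 41.5 mm above the origin; over it a black dial, radius 71, bevelled, flat top (radius 61) at 54.5 mm. Start button 155 mm from the axis towards -y.
- dial (a joint): Angle of the dial about the timer's z axis, rad, anticlockwise from above positive: the angle from the timer's x axis to the dial's index line (white, 5 mm wide, along the bevel). Stops at -1.8 and 3.3. It turns lightly (0.05 N m of friction) and stays where it is left.
- stub_top (a point): Centre of the top of the dial's finger stub: an upright aluminium pin of 12 mm diameter, 22 mm high above the dial's flat top, 45 mm from the dial's axis, at the same angle as the index line. It turns with the dial; push it sideways to turn the dial either way.
- index_line (a point): Outer end of the dial's index line, 72 mm from the axis, 44.5 mm above the timer's origin; turns with the dial.
- bezel (a joint): Angle of the scale ring, the same sense and zero as the dial's: the angle from the timer's x axis to the long line. The index lines up when both joints read the same. The ring is stiff (0.5 N m) and must stay as set. At the start the long line lies 0.7 to 4.1 rad anticlockwise of the index line.
- target_line (a point): Inner end of the scale ring's long line, 72 mm from the axis, on the ring's top. The line is black, 30 mm long and 5 mm wide, with an arrowhead pointing inwards; the 23 other lines, every 15 degrees, are 10 mm long and thin.
- start (a joint): Travel of the start button, m: 0 up, 0.006 fully down. A spring brings it back; about 2 N starts it, 5 N holds it fully down.
- button_top (a point): Centre of the top of the start button: a plain aluminium cylinder of 36 mm diameter, its top 48.5 mm above the timer's origin, about 12 mm above its housing. Pressed straight down.
- salt_light: Bystander: round pale rock-salt lamp stone, 116 mm wide, 60 mm high, 0.8 kg; origin at the centre of its underside.
- crystal: Bystander: small crystal 50 x 32 x 26 mm; origin at the centre of its underside.
- stone_cup: Bystander: carved stone goblet, 100 mm wide, 120 mm high; origin at the centre of its underside.
- card_deck: Bystander: deck of cards 90 x 62 x 22 mm lying flat; origin at the centre of its underside.

How it is judged:
On the way, in this order (a step that is already met when the one before it is completed fails the run):
1. the index line stands still at the long line, the button still up (horizontal distance between index_line and target_line below 0.005 m and velocity of joint dial between -0.05 and 0.05 rad/s and value of joint start below 0.002 m), for 0.3 s.
2. the start button is pressed down by the fingers while the lines agree (horizontal distance between index_line and target_line below 0.005 m and value of joint start above 0.0045 m and contact force between the fingers and start above 1 N), for 0.05 s.
At the end, for the whole second after the job is handed in: The end of the index line is within 5 mm (about 4 degrees) of the end of the ring's long line, the dial is at rest, the button has been pressed (over 4.5 mm) after the setting and is up again, and the timer is within 15 mm of where it stood (all of step 1 and distance of timer from where it was at the start of the episode below 0.015 m and linear speed of timer below 0.02 m/s); the robot touches nothing.
It fails at once if the timer is lifted, tipped or pushed more than 15 mm away (height (world z) of timer above 0.01 m or angle between timer's own z axis and vertical above 0.1 rad or distance of timer from where it was at the start of the episode above 0.015 m).
It fails at once if the dial or its stub is pinched or rammed (over 25 N) (contact force between the fingers and dial above 25 N).
It fails at once if the scale ring's long line is shifted by more than 15 mm (distance of target_line from where it was at the start of the episode above 0.015 m).
It fails at once if a bystander is moved by more than 20 mm or lifted (distance of any of salt_light, crystal, stone_cup, card_deck from where it was at the start of the episode above 0.02 m).
It also fails if it takes over 56 s, if anything falls off the work surface, if the arm or the gripper's body presses on something with over 40 N, if the wrist force passes 120 N, or if a joint passes its speed limit or range.

ROBOT

A 6-joint arm with a two-finger parallel gripper is mounted at the origin on the work surface. World frame = base frame: x ahead of the robot, y to its left, z up, the work surface at z = 0. Lengths are in m, angles in rad, forces in N, time in s.
With the tool pointing down it reaches from about 0.375 to 0.9 m from the base axis. Payload 3.1 kg.
Tool frame: the origin (TCP) lies midway between the tips of the shut fingers; the grasp point (between the pads) lies 19 mm behind it; z points along the fingers, y is the line along which they close (so a half turn about z gives the same grasp; the last joint's range is limited). The gripper opens to 87 mm and grips with 3 to 60 N. Pads are 19 mm wide; open, the fingers measure 117 mm over their backs; the gripper's body (75 mm by 190 mm) begins 51 mm behind the grasp point.
Start: joints at [0.934, 0.527, 1.433, -0, 1.181, -0.178], TCP at [0.276, 0.561, 0.223] pointing down, gripper open.
Joint ranges: [-3.08, 3.08], [-0.75, 2.2], [0.22, 2.44], [-1.43, 4.57], [0, 2.65], [-2.85, 2.85]. Speed limits (rad/s): [2.79, 2.79, 3.14, 3.14, 3.14, 3.14].

INTERFACE

Orientations are given as a unit quaternion [x, y, z, w].
In Python, from rig import status, imaging, order gives the robot as it stands.
- The arm moves only by the tool arm_command, never from a script. Its argument "deltas" is one flat list of numbers, 5 for each row, row after row: the opening, from -1 (shut) to 1 (fully open), so that 0 is half open, then the shift along the tool's x, y, z in m, then the turn about the tool's z in rad. In form: [gripper, tx, ty, tz, roll, gripper, tx, ty, tz, roll, ...]. A call has 1 to 12 rows; each row shifts and turns the commanded pose from where the row before left it, along the tool's axes as they then stand; what a row does not reach is not made up. A row lasts 1/8 s, in which the tool goes at most 62.5 mm and 10.7 degrees, less where a joint would pass 70% of its speed; a pose out of reach is approached as far as the arm can. A call with a gripper value outside its range is refused whole. The fingers move at their own pace and stop on an object; "newtons" is the grip in N (left out, the last holds). Time passes only in rows, so rows that do not move let the fingers close. It gives the time, the measured TCP pose, the force, the opening and the grip force at its end, in the units of the state.
- status.get_obs(): the state, without advancing time (a new reading comes with each control period).
- imaging.camera(name): name is "scene" or "side" or "wrist"; returns (picture, depth): 384x512x3 uint8, red, green, blue; 384x512 float32, m along the optical axis (not along the pixel's ray), 0 where there is no reading.
- imaging.camera_params(name): a dict with "intrinsics" (3x3 intrinsics, pixels), "camera_from_world" (4x4, takes a point from world to camera coordinates). Camera axes: x right, y up, looking along -z (the intrinsics and any distortion apply to the point x, -y, -z); pixel columns grow to the right and rows downward; lengths in m; the calibration is good to about 2 mm. The wrist camera is an equidistant fisheye: a pixel r from the principal point sees the ray r / f radians off the axis. A picture is of the moment at which its call begins: read the wrist's pose just before it. camera_params takes no time and is no camera call; for the wrist camera it gives the pose at the moment of the call.
- order.hand_in(): hands the job in; it is judged then, once.
The state is a dict: "time": time; "q": joint angles; "joint_velocities": joint speeds; "joint_torque": joint torques, N m; "position": TCP position; "tool_rot": TCP orientation; "ft_force": force on the tool from outside, world axes, zero at the start; "moment": the same for the moment, N m; "grip_width": finger opening in m; "grip_force": force on a finger pad.
Only numpy, scipy, OpenCV 4.12 (cv2) and the standard library are available. Lean on these libraries where they do the work, as an engineer would, in place of code of your own. Each camera call takes 0.05 s, during which the arm holds its last target. There are 200 camera calls.

## Working session

There is one attempt and no reset: what is moved stays moved. The work goes in short steps, Python scripts to look and compute and a tool call to move; the robot and the scene stay as the last step left them, time stands still between calls to the robot, and variables do not carry over. Pictures are saved under pics/ and viewed, at most 10 in all, crops included, and the job is handed in when it is done.

Besides the shell and the picture viewer there is one more tool, called after "Request:" as name(argument=value, ...) on one line, values as JSON. arm_command: Moves the arm, as the interface text tells. Its arguments: {"type":"object","properties":{"deltas":{"type":"array"},"newtons":{"type":"number"}},"required":["deltas"]}

```bash
mkdir -p pics
cat > h.py <<'E'
import numpy as np, cv2
from rig import status, imaging, order
def snap(name, fn):
    P=imaging.camera_params(name); im,d=imaging.camera(name)
    np.savez('pics/'+fn+'.npz',im=im,d=d,K=P['intrinsics'],T=P['camera_from_world'])
    cv2.imwrite('pics/'+fn+'.png',im[:,:,::-1]); return im,d
def load(fn): return np.load('pics/'+fn+'.npz')
def ray(fn,u,v,fish=False):
    f=load(fn);K=f['K'];T=f['T']
    x=(u-K[0,2])/K[0,0];y=(v-K[1,2])/K[1,1]
    if fish:
        r=np.hypot(x,y); s=np.tan(r)/r if r>1e-9 else 1; x*=s;y*=s
    R=T[:3,:3]; o=-R.T@T[:3,3]; return o,R.T@np.array([x,-y,-1.])
def atz(fn,u,v,z,fish=False):
    o,d=ray(fn,u,v,fish); return o+d*(z-o[2])/d[2]
def dep(fn,u,v):
    o,d=ray(fn,u,v); return o+d*load(fn)['d'][v,u]
E
python3 - <<'E'
from h import *
a,_=snap('scene','s0'); b,_=snap('side','d0')
cv2.imwrite('pics/both.png',np.hstack([cv2.resize(x,(400,300)) for x in (a,b)])[:,:,::-1])
o=status.get_obs();print(o)
for n in('scene','side','wrist'):print(n,imaging.camera_params(n))
E
```

```text
{'time': 0.1, 'q': array([ 9.34515857e-01,  5.28354620e-01,  1.43376059e+00,  9.67262337e-06,
        1.18137959e+00, -1.78502791e-01]), 'joint_velocities': array([-0.00139332, -0.00176565, -0.00406935,  0.0005212 ,  0.00041931,
        0.00130064]), 'joint_torque': array([-3.97137410e-04, -4.40988421e+01, -1.77149177e+01,  6.34846673e-02,
        5.34704095e-02, -3.90794980e-05]), 'position': array([0.27580587, 0.56013486, 0.22168521]), 'tool_rot': array([ 2.26897173e-01,  9.73918255e-01, -8.71461027e-04, -3.80935859e-04]), 'ft_force': array([ 0.55926397, -0.02022315,  0.44156949]), 'moment': array([-0.01062104,  0.01563481, -0.00942664]), 'grip_force': 0.0, 'grip_width': 0.08679751126031268}
scene {'intrinsics': array([[445.11277122,   0.        , 262.88443605],
       [  0.        , 445.11277122, 193.94489341],
       [  0.        ,   0.        ,   1.        ]]), 'camera_from_world': array([[-1.96089375e-02,  9.99685632e-01, -1.56245575e-02,
        -4.75040086e-02],
       [-6.14740139e-01,  2.69235723e-04,  7.88729668e-01,
         2.81256112e-01],
       [ 7.88485923e-01,  2.50
[... 422 characters left out ...]
.57561892,  0.81481143, -0.13367639],
       [-0.13535334, -0.80380673,  0.57928768, -0.91731873],
       [ 0.        ,  0.        ,  0.        ,  1.        ]])}
wrist {'intrinsics': array([[297.31863964,   0.        , 254.51046658],
       [  0.        , 297.31863964, 194.15371163],
       [  0.        ,   0.        ,   1.        ]]), 'camera_from_world': array([[ 4.41834688e-01,  8.97096120e-01, -8.12315251e-04,
        -6.25108308e-01],
       [-8.67996910e-01,  4.27273738e-01, -2.53018806e-01,
         3.02227372e-02],
       [-2.26635109e-01,  1.12497572e-01,  9.67461019e-01,
        -3.89057270e-01],
       [ 0.00000000e+00,  0.00000000e+00,  0.00000000e+00,
         1.00000000e+00]])}
```

View pics/s0.png

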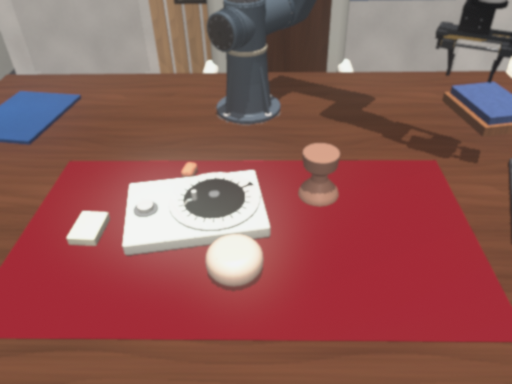

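The scene view shows the timer: dial at about (214,198), button (146,208), stub near (193,195), long line near (248,186). The cup is at (320,175), the salt lamp at (235,260), the deck at (88,228) and the crystal at (189,168). Next I'll enlarge crops from both cameras.

Run:
```python
from h import *
a=load('s0')['im'];b=load('d0')['im']
c=cv2.resize(a[160:260,115:275],(800,500),interpolation=cv2.INTER_CUBIC)
cv2.imwrite('pics/c1.png',c[:,:,::-1])
```

```text
(no output)
```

View pics/c1.png

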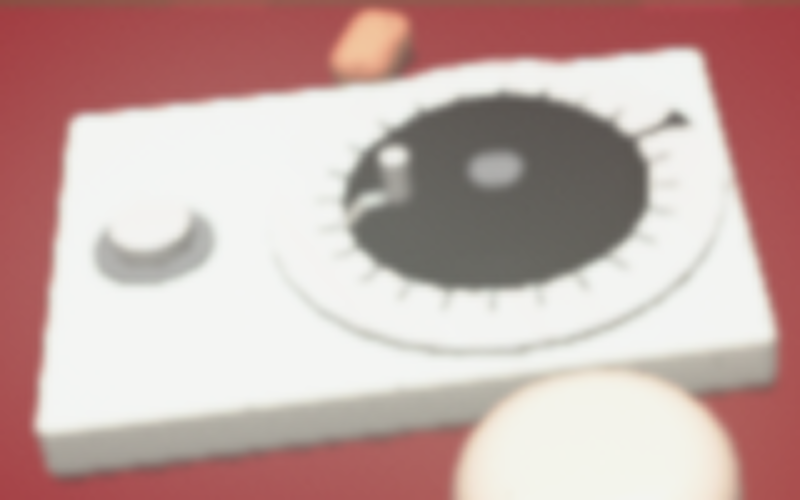

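View pics/d0.png

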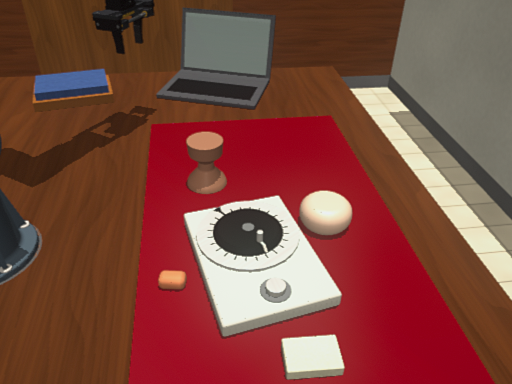

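The side view shows: dial centre (248,227), arrow (219,211), stub top (260,233), index end about (267,256), button (276,287). In the scene crop: centre about (496,170), stub top (395,153), arrow (635,137) to (690,118), index end about (352,218), button top (152,222).

Run:
```python
from h import *
Z=.003
s={'cen':(496,170,.0545),'stub':(395,153,.0765),'arrow':(635,137,.0415),'arrowO':(690,118,.0415),'idx':(352,218,.0445),'btn':(152,222,.0485),
'boxA':(72,118,.034),'boxB':(700,50,.034),'boxC':(775,342,.034),'boxD':(38,432,.034)}
d={'cen':(248,227,.0545),'stub':(260,233,.0765),'arrow':(219,211,.0415),'idx':(267,256,.0445),'btn':(276,287,.0485)}
for n,(u,v,z) in s.items(): print('s',n,atz('s0',115+(u+.5)/5-.5,160+(v+.5)/5-.5,z+Z).round(4))
for n,(u,v,z) in d.items(): print('d',n,atz('d0',u,v,z+Z).round(4))
for n,(u,v) in {'lamp':(235,250),'cup':(320,150),'deck':(88,225),'crys':(189,167)}.items(): print(n,dep('s0',u,v).round(3))
```

```text
s cen [ 0.53   -0.0523  0.0575]
s stub [ 0.546  -0.0934  0.0795]
s arrow [0.4881 0.0077 0.0445]
s arrowO [0.4731 0.033  0.0445]
s idx [ 0.5521 -0.1155  0.0475]
s btn [ 0.5599 -0.2032  0.0515]
s boxA [ 0.4625 -0.2672  0.037 ]
s boxB [0.4058 0.0353 0.037 ]
s boxC [0.6224 0.0745 0.037 ]
s boxD [ 0.6775 -0.2255  0.037 ]
d cen [ 0.5308 -0.0538  0.0575]
d stub [ 0.5475 -0.0994  0.0795]
d arrow [0.4784 0.0208 0.0445]
d idx [ 0.557  -0.1297  0.0475]
d btn [ 0.5592 -0.2113  0.0515]
lamp [0.713 0.009 0.062]
cup [0.451 0.19  0.123]
deck [ 0.601 -0.324  0.026]
crys [ 0.386 -0.134  0.031]
```

Request:
arm_command(deltas=[-1,-0.043,-0.0405,0,0,-1,-0.043,-0.0405,0,0,-1,-0.043,-0.0405,0,0,-1,-0.043,-0.0405,0,0,-1,-0.043,-0.0405,0,0,-1,-0.043,-0.0405,0,0,-1,-0.043,-0.0405,0,0,-1,-0.043,-0.0405,0,0,-1,-0.043,-0.0405,0,0,-1,-0.043,-0.0405,0,0,-1,-0.043,-0.0405,0,0,-1,-0.043,-0.0405,0,0], newtons=5)

```text
time: 1.6
position: [0.5244, -0.1052, 0.2223]
tool_rot: [0.227, 0.974, 0.0, -0.0]
ft_force: [0.8, 0.5, 0.0]
grip_width: 0.0006
grip_force: 0.0
```

Request:
arm_command(deltas=[-1,0,0,0,0.18,-1,0,0,0,0.18,-1,0,0,0,0.18,-1,0,0,0,0.18,-1,0,0,0,0.18,-1,0,0,0,0.18,-1,0,0,0,0.18,-1,0,0,0,0.18,-1,0,0,0,0.18,-1,0,0,0,0.18,-1,0,0,0,0.18,-1,0,0,0,0.18])

```text
time: 3.1
position: [0.5239, -0.1032, 0.2221]
tool_rot: [0.967, 0.256, -0.0, -0.0]
ft_force: [-0.3, 0.4, 0.4]
grip_width: 0.0006
grip_force: 0.0
```

Request:
arm_command(deltas=[-1,0,0,0,0.17,-1,0,0,0,0])

```text
time: 3.35
position: [0.5239, -0.1033, 0.2222]
tool_rot: [0.984, 0.177, -0.0, -0.0]
ft_force: [0.0, -0.1, -0.4]
grip_width: 0.0004
grip_force: 0.0
```

Run:
```python
from h import *
snap('wrist','w1')
o=status.get_obs();print(o['time'],o['position'],o['tool_rot'],o['q'],o['grip_width'],o['ft_force'])
q=o['tool_rot'];print('xang',np.degrees(2*np.arctan2(q[1],q[0])))
```

```text
3.4 [ 0.52400285 -0.1032695   0.22226734] [ 9.84135700e-01  1.77416955e-01 -3.29104700e-04 -1.98230212e-04] [-4.03925793e-01  4.06187859e-01  1.66013546e+00 -3.50490723e-05
  1.07603711e+00  8.10164875e-01] 0.00023026864660019087 [-0.90160965 -0.91249284 -0.40490729]
xang 20.438682987721638
```

View pics/w1.png

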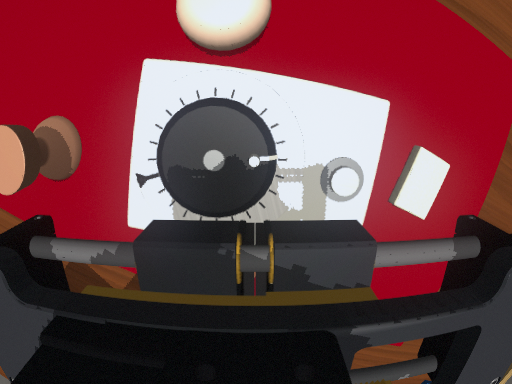

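The wrist view shows: dial centre (213,160), stub top (254,161), index end about (277,157), arrow from about (158,176) to (138,181), button (344,180). I'll enlarge it to read those more closely.

Run:
```python
from h import *
a=load('w1')['im']
cv2.imwrite('pics/c2.png',cv2.resize(a[85:225,130:370],(800,467),interpolation=cv2.INTER_CUBIC)[:,:,::-1])
for n,u,v,z in [('cen',213,160,.0575),('stub',254,161,.0795),('idx',277,157,.0475),('arI',158,176,.0445),('arO',138,181,.0445),('btn',344,180,.0515)]: print(n,atz('w1',u,v,z,True).round(4))
```

```text
cen [ 0.5294 -0.0508  0.0575]
stub [ 0.5471 -0.0931  0.0795]
idx [ 0.5563 -0.1175  0.0475]
arI [0.4861 0.0079 0.0445]
arO [0.4712 0.0312 0.0445]
btn [ 0.5601 -0.2012  0.0515]
```

View pics/c2.png

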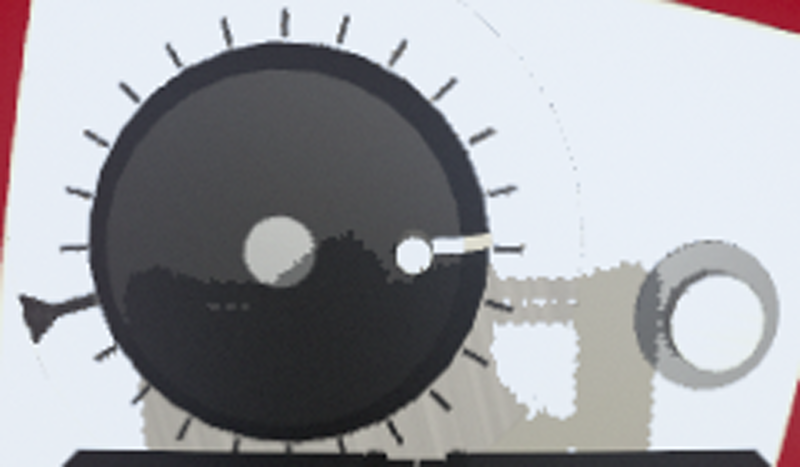

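Request:
arm_command(deltas=[-1,0,0,0.035,0,-1,0,0,0.04,0,-1,0,0,0.04,0,-1,0,0,0.03,0,-1,0,0,0.01,0,-1,0,0,0,0])

```text
time: 4.15
position: [0.5242, -0.1034, 0.0673]
tool_rot: [0.984, 0.176, -0.0, -0.0]
ft_force: [0.3, 1.0, 0.1]
grip_width: 0.0003
grip_force: 0.0
```

Request:
arm_command(deltas=[-1,0.004,0,0,0,-1,0.004,0,0,0,-1,0.0047,0.0013,0,-0.1,-1,0.0047,0.0013,0,-0.1,-1,0.0047,0.0013,0,-0.1,-1,0.0047,0.0013,0,-0.1,-1,0.0047,0.0013,0,-0.1,-1,0.0047,0.0013,0,-0.1,-1,0.0047,0.0013,0,-0.1,-1,0.0047,0.0013,0,-0.1,-1,0.0024,0.0007,0,-0.05,-1,0,0,0,0])

```text
time: 5.65
position: [0.5678, -0.0824, 0.0682]
tool_rot: [0.824, 0.566, -0.0, 0.0]
ft_force: [-1.3, -0.4, 0.2]
grip_width: 0.0003
grip_force: 0.5
```

Run:
```python
from h import *
snap('side','d1');snap('wrist','w2')
o=status.get_obs();q=o['tool_rot'];xa=2*np.arctan2(q[1],q[0]);p=o['position'][:2]-[.530,-.052]
x=np.array([np.cos(xa),np.sin(xa)]);y=np.array([np.sin(xa),-np.cos(xa)])
print(o['time'],o['position'],np.degrees(xa),'cen in tool',-p@x,-p@y,o['q'][[0,5]],o['ft_force'])
a=load('w2')['im'];b=load('d1')['im']
f=lambda i,w,h:cv2.resize(i,(w,h),interpolation=cv2.INTER_CUBIC)
cv2.imwrite('pics/c3.png',np.hstack([f(a,400,300),f(b[180:315,170:350],400,300)])[:,:,::-1])
```

```text
5.75 [ 0.56790636 -0.08264049  0.0680068 ] 68.94795802263714 cen in tool 0.014978813045889121 -0.046382832722322576 [-0.33910744  0.0283955 ] [-1.21970843 -1.06269584 -0.05338394]
```

View pics/c3.png

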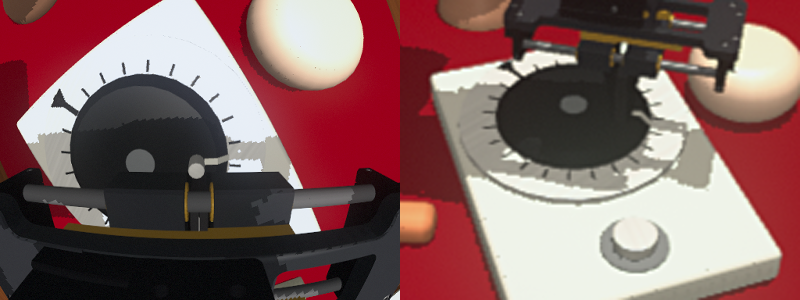

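The push works: the stub sits against the finger face and the dial has followed to about -20°. The timer hasn't moved.

Request:
arm_command(deltas=[-1,0.0024,0.0007,0,-0.05,-1,0.0047,0.0013,0,-0.1,-1,0.0047,0.0013,0,-0.1,-1,0.0047,0.0013,0,-0.1,-1,0.0047,0.0013,0,-0.1,-1,0.0047,0.0013,0,-0.1,-1,0.0047,0.0013,0,-0.1,-1,0.0047,0.0013,0,-0.1,-1,0.0047,0.0013,0,-0.1,-1,0.0047,0.0013,0,-0.1,-1,0.0047,0.0013,0,-0.1,-1,0.0047,0.0013,0,-0.1])

```text
time: 7.25
position: [0.5741, -0.0307, 0.068]
tool_rot: [0.382, 0.924, -0.001, 0.001]
ft_force: [-1.3, -3.2, 0.3]
grip_width: 0.0004
grip_force: 1.2
```

```bash
cat >> h.py <<'E'
def rel(c=(.530,-.052)):
    o=status.get_obs();q=o['tool_rot'];xa=2*np.arctan2(q[1],q[0]);p=o['position'][:2]-np.array(c)
    x=np.array([np.cos(xa),np.sin(xa)]);y=np.array([np.sin(xa),-np.cos(xa)])
    print(o['time'],o['position'],np.degrees(xa),'cen in tool',-p@x,-p@y,o['q'][[0,5]],o['ft_force'])
E
python3 -c "
from h import *
rel()"
```

```text
7.25 [ 0.57413949 -0.03073169  0.06796566] 135.04639014048834 cen in tool 0.016209807756555072 -0.0462371891337108 [-0.24708843 -1.03205807] [-1.34828964 -3.17910321  0.29129357]
```

Request:
arm_command(deltas=[-1,0.0047,0.0013,0,-0.1,-1,0.0047,0.0013,0,-0.1,-1,0.0047,0.0013,0,-0.1,-1,0.0047,0.0013,0,-0.1,-1,0.0047,0.0013,0,-0.1,-1,0.0047,0.0013,0,-0.1,-1,0.0047,0.0013,0,-0.1,-1,0.0047,0.0013,0,-0.1,-1,0.0047,0.0013,0,-0.1,-1,0.0047,0.0013,0,-0.1,-1,0.0024,0.0007,0,-0.05,-1,0,0,0,0])

```text
time: 8.75
position: [0.534, -0.0032, 0.068]
tool_rot: [-0.13, 0.992, -0.0, 0.001]
ft_force: [1.1, 0.6, 0.8]
grip_width: 0.0004
grip_force: 0.5
```

Run:
```python
from h import *
snap('wrist','w3'); snap('side','d3');rel()
a=load('w3')['im'];b=load('d3')['im']
f=lambda i,w,h:cv2.resize(i,(w,h),interpolation=cv2.INTER_CUBIC)
cv2.imwrite('pics/c4.png',np.hstack([f(a[60:240,140:380],400,300),f(b[180:315,170:350],400,300)])[:,:,::-1])
```

```text
8.85 [ 0.53402301 -0.00320777  0.06796188] 194.94927483966106 cen in tool 0.016473473070420904 -0.04610304610397083 [-0.21550483 -2.04745285] [1.46106597 0.20123539 1.62418557]
```

View pics/c4.png

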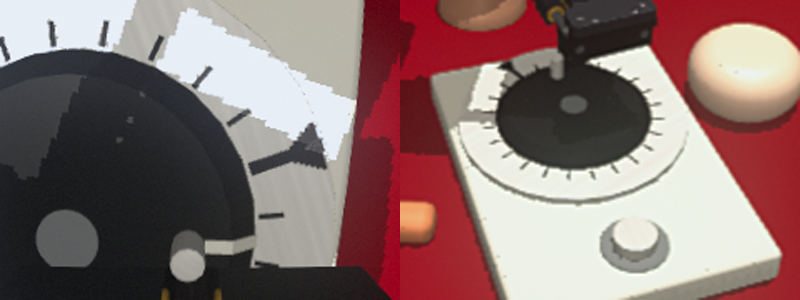

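In the wrist crop, the index end is at about (253,241), the arrow runs from (251,169) to about (303,150), the centre disc is at (67,240), and the ticks at (263,216) and (258,263) are 15° and 30° before the arrow. About 22° to go.

Run:
```python
from h import *
c=np.array([.5297,-.0515])
for n,u,v,z in [('cen',67,240,.0575),('idxO',253,241,.0475),('idxI',208,247,.0575),('arI',251,169,.0445),('arO',303,150,.0445),('t15i',261,216,.0445),('t15o',284,214,.0445),('t30',258,263,.0445)]:
    p=atz('w3',140+u*.6-.2,60+v*.6-.2,z,True); d=p[:2]-c; print(n,p.round(4),np.degrees(np.arctan2(d[1],d[0])).round(1),np.hypot(*d).round(4))
```

```text
cen [ 0.5291 -0.0512  0.0575] 156.4 0.0007
idxO [0.5142 0.0171 0.0475] 102.7 0.0704
idxI [ 5.181e-01 -2.000e-04  5.750e-02] 102.8 0.0526
arI [0.4879 0.0089 0.0445] 124.7 0.0734
arO [0.4754 0.0262 0.0445] 124.9 0.0947
t15i [0.5045 0.0179 0.0445] 109.9 0.0738
t15o [0.5014 0.0264 0.0445] 110.0 0.0829
t30 [0.5233 0.0224 0.0445] 95.0 0.0742
```

Request:
arm_command(deltas=[-1,0.0024,0.0007,0,-0.05,-1,0.0038,0.001,0,-0.08,-1,0.0038,0.001,0,-0.08,-1,0.0033,0.0009,0,-0.07,-1,0.0024,0.0007,0,-0.05,-1,0.0014,0.0004,0,-0.03,-1,0.0009,0.0003,0,-0.02,-1,0,0,0,0,-1,0,0,0,0])

```text
time: 9.98
position: [0.5146, -0.0058, 0.0675]
tool_rot: [-0.315, 0.949, -0.0, -0.0]
ft_force: [0.5, 0.0, 1.1]
grip_width: 0.0008
grip_force: 0.4
```

Run:
```python
from h import *
snap('wrist','w4'); rel()
a=load('w4')['im']
cv2.imwrite('pics/c5.png',cv2.resize(a[60:240,140:380],(800,600),interpolation=cv2.INTER_CUBIC)[:,:,::-1])
```

```text
10.025 [ 0.51459739 -0.00585819  0.06752929] 216.77968583465506 cen in tool 0.01529031228471239 -0.04617914594872019 [-0.22874312 -2.44138955] [ 0.62656682 -0.13096062  1.20130089]
```

View pics/c5.png

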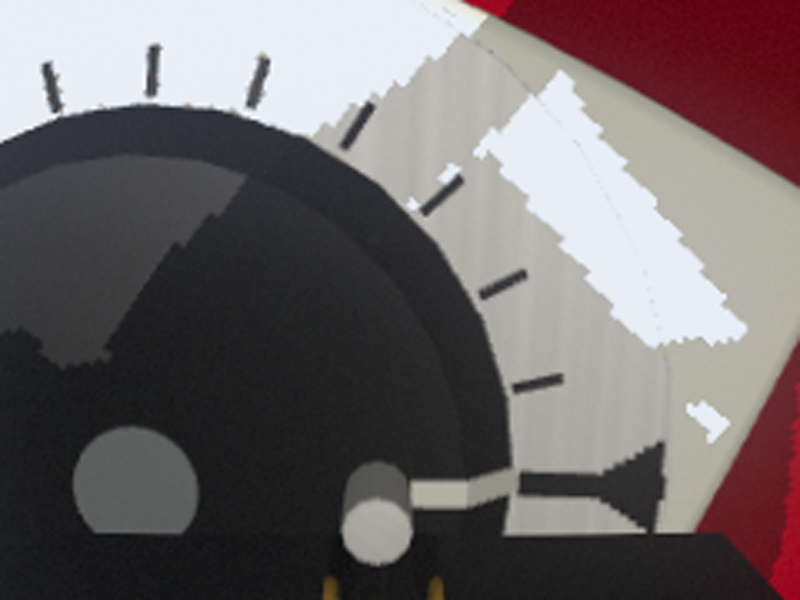

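The index end at (513,481) meets the arrow's inner end at (520,484), so they look aligned. I'll check the angles and plan the button move.

Run:
```python
from h import *
c=np.array([.5297,-.0515])
for n,u,v,z in [('idxO',513,481,.0475),('idxI',412,494,.0575),('arI',520,484,.0445),('arO',660,487,.0445)]:
    p=atz('w4',140+u*.3-.35,60+v*.3-.35,z,True); d=p[:2]-c; print(n,p.round(4),np.degrees(np.arctan2(d[1],d[0])).round(1))
xa=np.radians(216.8);d=np.array([.5605,-.2035])-[.5146,-.0058]
print('tool shift to button',d@[np.cos(xa),np.sin(xa)],d@[np.sin(xa),-np.cos(xa)])
```

```text
idxO [0.4879 0.0063 0.0475] 125.9
idxI [ 0.4993 -0.0099  0.0575] 126.1
arI [0.488  0.0087 0.0445] 124.7
arO [0.4715 0.0321 0.0445] 124.9
tool shift to button 0.08167339549998447 -0.18579977520843
```

Index is at about 126.0° and the arrow at 124.8°, a gap of roughly 1.5 mm, which is well within 5 mm. Next: back off, lift and go over the button.

Request:
arm_command(deltas=[-1,-0.004,0,0,0,-1,-0.006,0,0,0,-1,0,0,-0.03,0,-1,0,0,-0.03,0,-1,0.0154,-0.0308,0,0,-1,0.0154,-0.0308,0,0,-1,0.0154,-0.0308,0,0,-1,0.0154,-0.0308,0,0,-1,0.0154,-0.0308,0,0,-1,0.0154,-0.0308,0,0,-1,0,0,0.03,0,-1,0,0,0.02,0])

```text
time: 11.52
position: [0.5591, -0.2035, 0.0765]
tool_rot: [-0.315, 0.949, 0.0, -0.0]
ft_force: [0.2, -0.0, 0.4]
grip_width: 0.0001
grip_force: 0.0
```

Request:
arm_command(deltas=[-1,0,0,0.012,0,-1,0,0,0,0])

```text
time: 11.78
position: [0.5588, -0.2027, 0.0647]
tool_rot: [-0.316, 0.949, 0.001, -0.001]
ft_force: [-0.3, -0.8, -0.6]
grip_width: 0.0004
grip_force: 0.0
```

Run:
```python
from h import *
snap('side','d5'); rel()
b=load('d5')['im']
cv2.imwrite('pics/c6.png',cv2.resize(b[165:345,170:350],(600,600),interpolation=cv2.INTER_CUBIC)[:,:,::-1])
```

```text
11.825 [ 0.55939581 -0.20295697  0.06549302] 216.81957833804947 cen in tool -0.0669359541821373 0.13846190506385606 [-0.53563488 -2.74898138] [0.27229774 0.29104207 0.1913161 ]
```

View pics/c6.png

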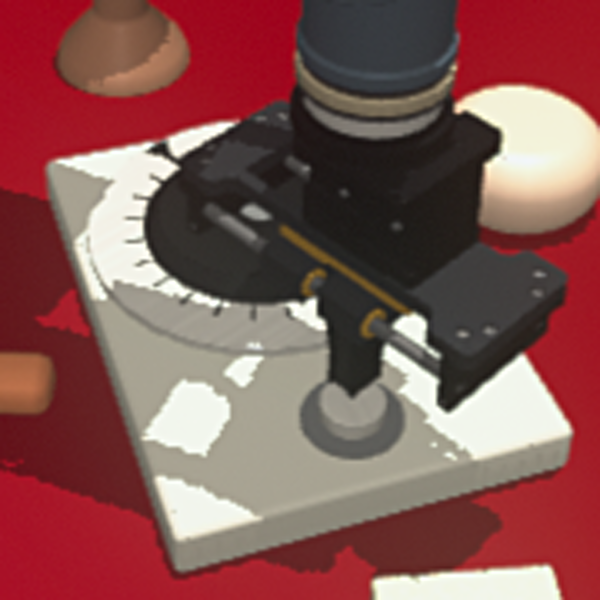

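The finger is centred over the button, about 14 mm above it. Pressing slowly.

Request:
arm_command(deltas=[-1,0,0,0.008,0,-1,0,0,0.004,0,-1,0,0,0.003,0,-1,0,0,0.003,0,-1,0,0,0.0015,0,-1,0,0,0,0])

```text
time: 12.58
position: [0.5593, -0.2031, 0.0463]
tool_rot: [-0.316, 0.949, -0.0, 0.0]
ft_force: [-0.7, 0.8, 3.8]
grip_width: 0.0002
grip_force: 2.3
```

Request:
arm_command(deltas=[-1,0,0,0.001,0,-1,0,0,0.001,0,-1,0,0,0,0])

```text
time: 12.95
position: [0.5593, -0.2031, 0.0458]
tool_rot: [-0.316, 0.949, -0.0, 0.0]
ft_force: [-2.8, 1.9, 12.7]
grip_width: 0.0005
grip_force: 6.9
```

The button is at the bottom of its travel (12.7 N, beyond the 5 N that holds it down). Releasing straight up and checking.

Request:
arm_command(deltas=[-1,0,0,-0.004,0,-1,0,0,-0.01,0,-1,0,0,-0.03,0,-1,0,0,-0.04,0,-1,0,0,-0.04,0,-1,0,0,-0.03,0,-1,0,0,0,0,-1,0,0,0,0])

```text
time: 13.95
position: [0.5585, -0.2028, 0.197]
tool_rot: [-0.316, 0.949, 0.001, -0.001]
ft_force: [0.4, -0.8, -0.9]
grip_width: 0.0004
grip_force: 0.0
```

Run:
```python
from h import *
snap('wrist','w6'); rel()
a=load('w6')['im']
cv2.imwrite('pics/c7.png',cv2.resize(a,(800,600),interpolation=cv2.INTER_CUBIC)[:,:,::-1])
```

```text
14.0 [ 0.55820653 -0.20262725  0.19646961] 216.79033017810846 cen in tool -0.06762021502661031 0.13751975758089166 [-0.53619792 -2.7490752 ] [-0.26747589  0.05008345 -1.03598125]
```

View pics/c7.png

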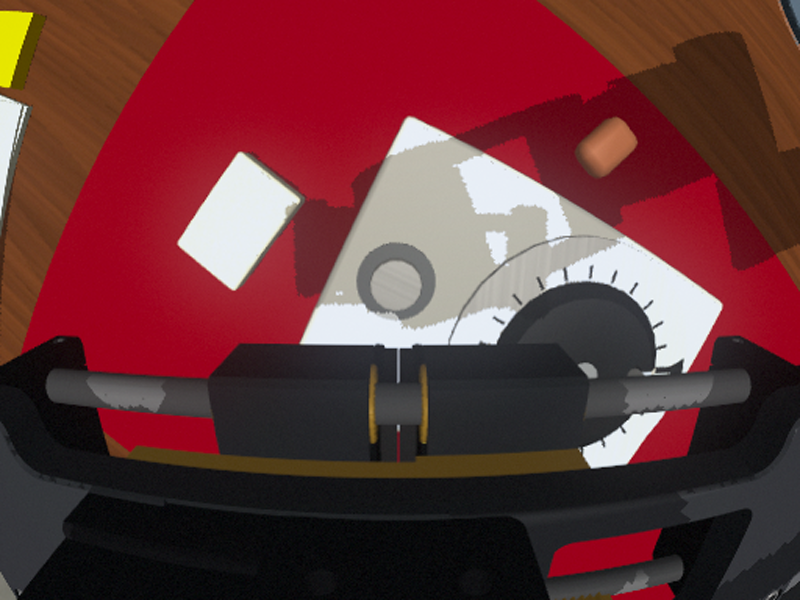

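The wrist view shows the button free at (396,285), and the index still meeting the arrow at about (655,371). Nothing touches the robot.

```bash
python3 -c "
from rig import order
print(order.hand_in())"
```

```text
the job is handed in; nothing more can be done
None
```

The job is handed in at about 14 s: I measured the dial's index about 1.5 mm from the arrow-headed line (5 mm allowed) and pressed the start button fully down and released it; the pass/fail result was not shown.

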